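# Park the hand-cranked vacuum pump just past compression

### The job

Park the small hand-cranked vacuum pump: take the crank knob and turn the flywheel steadily clockwise (seen from above) until you feel its resistance rise to a peak and give way, and stop just past that point. Then press the round park button in the middle of the wheel gently all the way down, so that it locks the wheel; never force the button, and leave the deli goods round about where they stand. Let go of everything at the end.

Things in the scene. Friction and masses are not known exactly. Their poses are not given: they have to be found in the camera images.
- pump: bench vacuum pump fixed to the table: 200 mm square dark foot plate (top 14 mm high), round grey finned housing 166 mm across, its top 92 mm high, and above it a steel flywheel. Origin on the table under the upright wheel axis, z up; an aluminium suction stub points along its +x, reaching 100 mm from the axis, 36 mm high
- flywheel (a joint): angle q of the flywheel in rad, growing clockwise seen from above; stops at -0.1 and 4.1; starts between 0 and 0.4. Turning takes 1.5 N at the crank knob (more if turned fast). Somewhere at q = 1.0 to 3.2, unseen and different every time, lies the compression point. Over the last 0.32 rad before it the resistance at the knob jumps to 9 to 15 N, falling to nothing at the point itself
- wheel_centre (a point): centre of the flywheel (steel disc 190 mm across, rim 95 to 113 mm over the table, hub 115 mm). For 0.32 rad after the compression point the wheel pushes forward by itself (5 to 8 N at the knob), then it is light again and stays where left. Let go short of the point it is pushed back; let go just past it, it drifts on to about 0.32 past and rests. Parking place: 0.10 to 0.42 rad past the point
- crank_grip (a point): middle of the crank knob: an upright black cylinder 26 mm across and 46 mm high that spins freely on its pin, standing on the flywheel 80 mm from the axis; the point is on the knob's axis, 23 mm under its top and 141 mm above the table. In the frame of pump it lies at (80 cos(2.0 - q), 80 sin(2.0 - q)) mm, where q is flywheel
- park_button (a joint): how far the park button is pushed down, in m: 0 up, 0.012 fully home. It moves against a steady drag of about 5 N and stays where it is left. It can go home only while the wheel is in the parking place; otherwise it meets a hard stop at about 0.004. It must not be pushed with more than 35 N
- button_rest (a point): fixed point on the wheel axis: centre of the top of the round black park button (36 mm across, in the middle of the hub) when it is up, 135 mm above the table; fully down its top is 12 mm lower, still 8 mm above the hub. The button does not turn with the wheel
- tub: white lidded tub of spread, 106 mm across, 68 mm high, loose bystander; origin under its centre
- wedge: wrapped cheese wedge, 91 x 139 x 53 mm, loose bystander; origin under its centre
- cookies: clear-lidded tray of cookies, 136 x 186 x 59 mm, loose bystander; origin under its centre
- marker: red and white marker pen lying on the table, 17 x 135 x 16 mm, loose bystander; origin under its centre

How it is judged:
At the end, for the whole second after the job is handed in: the park button is down (more than 10 of its 12 mm), which is possible only with the flywheel 0.10 to 0.42 rad past the compression point, and the flywheel is at rest (value of joint park_button above 0.01 m and velocity of joint flywheel between -0.05 and 0.05 rad/s); the robot touches nothing.
It fails at once if the park button is forced (pushed with more than 35 N) (contact force between any of the fingers, the arm and park_button above 35 N).
It fails at once if a bystander is shifted by more than 30 mm (distance of any of tub, wedge, cookies, marker from where it was at the start of the episode above 0.03 m).
It also fails if it takes over 72 s, if anything falls off the work surface, if the arm or the gripper's body presses on something with over 40 N, if the wrist force passes 120 N, or if a joint passes its speed limit or range.

### The arm

A 7-joint arm with a two-finger parallel gripper is mounted at the origin on the work surface; the furniture and walls round the work are solid. World frame = base frame: x ahead of the robot, y to its left, z up, the work surface at z = 0. Lengths are in m, angles in rad, forces in N, time in s.
With the tool pointing down it reaches from about 0.425 to 0.925 m from the base axis. Payload 6.8 kg.
Tool frame: the origin (TCP) lies on the centre line of the jaws, within the pads' length; the fingertips stand 8 mm ahead of it and the grasp point (between the pads) lies 11 mm behind it (r.finger_overhang is the distance from the TCP to the fingertips, in m); x points along the fingers, z is the direction in which the jaws open and shut, and the axes are right-handed (so a half turn about x gives the same grasp; the last joint's range is limited). The gripper opens to 85 mm and grips with 20 to 120 N. Pads are 22 mm wide; open, the fingers measure 114 mm over their backs; the gripper's body (76 mm by 85 mm) begins 54 mm behind the grasp point. The pads swing forward as they close: fully open they stand 13 mm farther back than shut.
Start: joints at [-1.368, 0.477, 0.022, 1.555, -0.011, 1.109, -0.083], TCP at [0.206, 0.643, 0.239] pointing down, gripper open.
Joint ranges: [-2.96, 2.96], [-0.34, 2.1], [-1.41, 1.46], [0.24, 2.44], [-1.37, 4.51], [0.17, 1.92], [-2.96, 2.96]. Speed limits (rad/s): [2.39, 2.39, 3.14, 3.14, 3.14, 3.14, 3.14].

### API

Orientations are given as a rotation vector (axis times angle).
In Python, from bench import r gives the robot as it stands. The module is installed in compiled form; this text tells all that it offers.
- The arm moves only by the tool play_rows, never from a script. Its argument "plan" is a list of rows, each a list of 5 numbers: the opening, from -1 (shut) to 1 (fully open), then the shift along the world's x, y, z in m, then the turn about the world's z in rad. A call has 1 to 10 rows; each row is the pose to reach, as a shift and turn from the pose commanded when the call began; what a row does not reach only later rows make up. A row lasts 1/10 s, in which the tool goes at most 50 mm and 8.59 degrees, less where a joint would pass 70% of its speed; a pose out of reach is approached as far as the arm can. A call with a gripper value outside its range is refused whole. The fingers move at their own pace and stop on an object; "force" is the grip in N (left out, the last holds). Time passes only in rows, so rows that repeat a pose let the fingers close. It gives the time, the measured TCP pose, the force and the opening at its end, in the units of the state.
- r.get_obs(): the state, without advancing time (a new reading comes with each control period).
- r.grab_frame(name): name is "scene" or "side" or "wrist"; returns a dict with "pixels" (400x640x3 uint8, blue, green, red), "z_map" (400x640 float32, m along the optical axis (not along the pixel's ray), 0 where there is no reading), "vfov" (degrees; the focal length in pixels is half the picture's height over the tangent of half this angle, whatever the lens; pixels are square), "cx", "cy" (the principal point, pixels), "D" ([k1, k2, p1, p2, k3] as OpenCV has them; the pictures are not rectified), "R" (3x3) and "t" (3): a world point X has camera coordinates R X + t; the wrist camera has in their place "tool_from_camera" (4x4, takes a point from camera to tool coordinates, whose origin is the TCP and whose axes are the tool frame's). Camera axes: x right, y down, z forward; pixel columns grow to the right and rows downward; lengths in m; the calibration is good to about 2 mm. A picture is of the moment at which its call begins: read the wrist's pose just before it.
- r.hand_in(): hands the job in, once; it reports no verdict.
Trained networks look in a picture, given as the dict that the camera call returned (one of the last four; its "shot" number tells which), for a name from the list of things; names that differ only in an ending like _2 or _b are one class to them, and where a whole thing is asked for, a point or a joint stands for the part that bears it (a point fixed in the world has none). Each returns a list of dicts, best first, with "conf" (0 to 1); they miss things now and then, are a little off and sometimes report something else, mostly with a low value. They report only what shows in the picture. A call takes as long as a camera call.
- r.outline_of(picture, label): "mask" (400x640 bool, what is visible of it) and "bbox" ([left, top, right, bottom] as shares, 0 to 1, of the picture: columns of its width, rows of its height, round what is visible of it).
- r.pinpoint(picture, label): "position" ([column, row] as shares, 0 to 1, of the picture: columns of its width, rows of its height: a listed point, or the origin of a listed thing).
The state is a dict: "clock": time; "joints": joint angles; "qvel": joint speeds; "tau": joint torques, N m; "tcp_pos": TCP position; "orientation": TCP orientation; "contact_force": force on the tool from outside, world axes, zero at the start; "moment": the same for the moment, N m; "grip_width": finger opening in m.
Only numpy, scipy, OpenCV 4.12 (cv2) and the standard library are available. Lean on these libraries where they do the work, as an engineer would, in place of code of your own. Each camera call takes 0.05 s, during which the arm holds its last target.

## Working session

There is one attempt and no reset: what is moved stays moved. The work goes in short steps, Python scripts to look and compute and a tool call to move; the robot and the scene stay as the last step left them, time stands still between calls to the robot, and variables do not carry over. Pictures are saved under pics/ and viewed, and the job is handed in when it is done.

Besides the shell and the picture viewer there is one more tool, called in YAML: its name, and indented under it one key for each argument. play_rows: Moves the arm, as the interface text tells. Its arguments: {"type":"object","properties":{"plan":{"type":"array","items":{"type":"array","items":{"type":"number"}}},"force":{"type":"number"}},"required":["plan"]}

```bash
mkdir -p pics; cat > h.py <<'E'
import numpy as np,cv2
from bench import r
def K(p):
    f=200/np.tan(np.radians(p['vfov'])/2)
    return np.array([[f,0,p['cx']],[0,f,p['cy']],[0,0,1.]])
def ray(p,uv):
    u=cv2.undistortPoints(np.array([[uv]],float),K(p),np.array(p['D'],float)).ravel()
    return np.array([u[0],u[1],1.])
def pose(p,obs=None):
    if 'R' in p: R=np.array(p['R']);t=np.array(p['t']); return R.T,-R.T@t
    T=np.array(p['tool_from_camera']); Rt=cv2.Rodrigues(np.array(obs['orientation'],float))[0]
    return Rt@T[:3,:3],Rt@T[:3,3]+np.array(obs['tcp_pos'])
def at_h(p,uv,z,obs=None):
    R,c=pose(p,obs); d=R@ray(p,uv); return c+d*(z-c[2])/d[2]
def at_d(p,uv,obs=None):
    R,c=pose(p,obs); u,v=int(round(uv[0])),int(round(uv[1])); return c+R@ray(p,uv)*p['z_map'][v,u]
E
python3 - <<'E'
from h import *
o=r.get_obs(); print({k:np.round(v,3).tolist() for k,v in o.items()}, r.finger_overhang)
for n in ['scene','side','wrist']:
    o=r.get_obs();p=r.grab_frame(n); cv2.imwrite(f'pics/{n}0.png',p['pixels'])
    for l,z in [('crank_grip',.141),('button_rest',.135),('wheel_centre',.113),('pump',0),('tub',0),('wedge',0),('cookies',0),('marker',0)]:
        try: a=r.pinpoint(p,l)
        except Exception as e: print(n,l,e);continue
        for x in a[:2]:
            uv=np.array(x['position'])*[640,400]; print(n,l,round(x['conf'],2),uv.round(1),at_h(p,uv,z,o).round(4))
E
```

```text
{'clock': 0.0, 'joints': [-1.368, 0.478, 0.022, 1.556, -0.011, 1.109, -0.083], 'qvel': [0.001, 0.001, -0.001, -0.001, -0.001, 0.0, -0.001], 'tau': [-0.001, -59.645, 1.608, -28.12, 0.013, 0.009, 0.0], 'tcp_pos': [0.206, 0.642, 0.238], 'orientation': [-0.978, 1.342, 0.977], 'contact_force': [0.906, 0.703, 0.551], 'moment': [-0.072, 0.045, -0.041], 'grip_width': 0.085} 0.008
scene crank_grip 0.96 [316.4 184.2] [0.5239 0.0768 0.141 ]
scene button_rest 0.7 [337.9 186.1] [0.5562 0.0221 0.135 ]
scene wheel_centre 0.58 [340.7 197.9] [ 0.5294 -0.0016  0.113 ]
scene pump 0.6 [337.3 229.7] [0.5368 0.0101 0.    ]
scene pump 0.6 [414.5 241. ] [ 0.592  -0.2159  0.    ]
scene wedge 0.9 [413.7 239.3] [ 0.6    -0.2106  0.    ]
scene cookies 0.63 [271.1 191.9] [0.6582 0.3417 0.    ]
side crank_grip 0.78 [325.4 182.8] [0.518  0.0825 0.141 ]
side button_rest 0.97 [302.3 178.9] [0.5596 0.0256 0.135 ]
side wheel_centre 0.66 [304.5 189.9] [0.5596 0.0439 0.113 ]
side pump 0.64 [305.3 226.9] [0.5557 0.0227 0.    ]
side tub 0.84 [438.8 277.8] [0.35   0.3354 0.    ]
side wedge 0.5 [274.5 191.1] [ 0.5835 -0.2342  0.    ]
side wedge 0.26 [302.3 179.7] [ 0.4792 -0.2966  0.    ]
side cookies 0.88 [295.3 313.7] [0.6649 0.3534 0.    ]
side cookies 0.64 [304.1 226. ] [0.5572 0.0168 0.    ]
```

View pics/scene0.png

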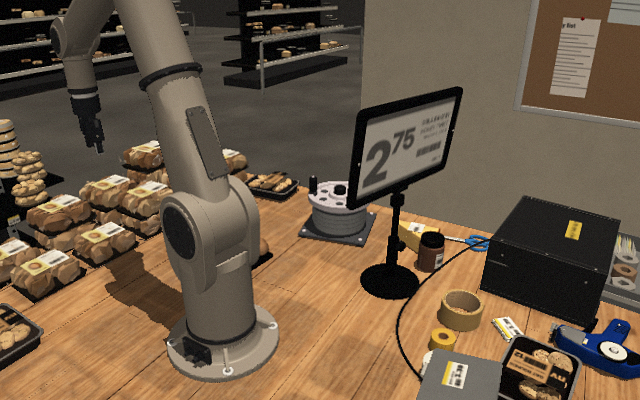

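View pics/side0.png

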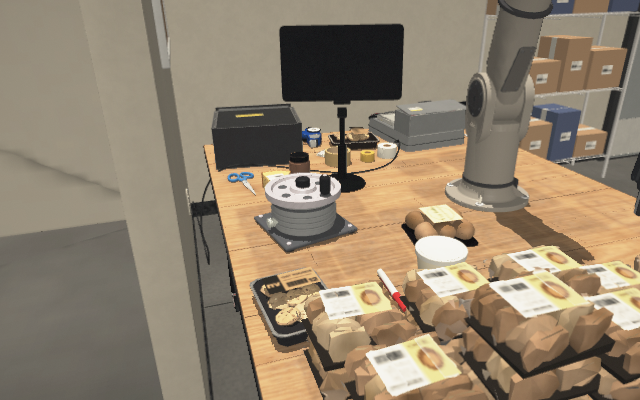

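View pics/wrist0.png

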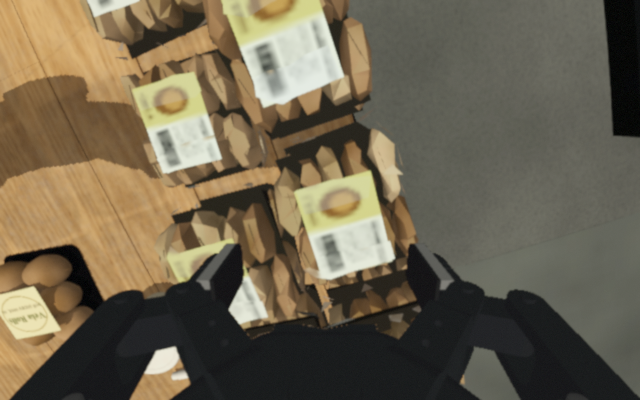

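Scene: pump at about (338,205), knob at (313,185), with a price display standing right of it (390,280). Side: knob at (325,185), button at (302,181). The tub is at (440,250), the marker at (392,290) and the cookies at (290,300). I'll refine using the depth maps.

```bash
python3 - <<'E'
from h import *
def cloud(p):
    R,c=pose(p); v,u=np.mgrid[0:400,0:640]; 
    uv=np.stack([u.ravel(),v.ravel()],1).astype(float)[:,None]
    n=cv2.undistortPoints(uv,K(p),np.array(p['D'],float))[:,0]
    z=p['z_map'].ravel(); P=np.c_[n*z[:,None],z]@R.T+c; P[z==0]=np.nan
    return P.reshape(400,640,3)
for n in ['side','scene']:
    p=r.grab_frame(n); P=cloud(p); np.save(n+'.npy',P)
    F=P.reshape(-1,3); col=p['pixels'].reshape(-1,3)
    near=np.hypot(F[:,0]-.56,F[:,1]-.025)<.13
    for a,b,l in [(.155,.175,'knobtop'),(.142,.17,'knob'),(.127,.139,'button'),(.108,.118,'disc')]:
        m=near&(F[:,2]>a)&(F[:,2]<b); Q=F[m]
        print(n,l,m.sum(),Q.mean(0).round(4),Q.min(0).round(3),Q.max(0).round(3))
    # sign
    m=(F[:,2]>.2)&(F[:,0]>.3)&(F[:,0]<.9)&(np.abs(F[:,1])<.5); Q=F[m]; print('high',m.sum(),np.nanpercentile(Q,[1,50,99],axis=0).round(3))
    s=p['pixels'][140:260,240:400]; cv2.imwrite(f'pics/{n}_z.png',cv2.resize(s,None,fx=5,fy=5,interpolation=cv2.INTER_CUBIC))
    for l in ['tub','wedge','cookies','marker','crank_grip','park_button']:
        for x in r.outline_of(p,l)[:1]:
            Q=P[x['mask']]; print(n,l,round(x['conf'],2),np.round(np.array(x['bbox'])*[640,400,640,400]),np.nanpercentile(Q,[5,50,95],axis=0).round(3).tolist())
E
```

```text
side knobtop 59 [0.5243 0.095  0.1607] [0.511 0.082 0.155] [0.534 0.104 0.166]
side knob 115 [0.5241 0.0968 0.1546] [0.509 0.082 0.142] [0.535 0.105 0.166]
side button 142 [0.5466 0.0503 0.133 ] [0.509 0.005 0.127] [0.575 0.105 0.139]
side disc 914 [0.5646 0.032  0.1124] [ 0.464 -0.075  0.108] [0.652 0.115 0.118]
high 12944 [[ 0.305 -0.394  0.208]
 [ 0.527 -0.225  0.379]
 [ 0.899  0.102  0.539]]
side tub 0.8 [415. 238. 466. 270.] [[0.308, 0.288, 0.048], [0.357, 0.336, 0.066], [0.396, 0.376, 0.069]]
side wedge 0.71 [260. 165. 289. 184.] [[0.545, -0.278, 0.019], [0.593, -0.247, 0.051], [0.612, -0.202, 0.055]]
side cookies 0.81 [249. 268. 329. 348.] [[0.622, 0.289, 0.015], [0.685, 0.351, 0.036], [0.724, 0.435, 0.06]]
side marker 0.69 [379. 271. 405. 310.] [[0.463, 0.297, 0.008], [0.47, 0.356, 0.014], [0.474, 0.414, 0.017]]
side crank_grip 0.59 [266. 171. 344. 207.] [[0.48, -0.062, 0.097], [0.565, 0.049, 0.109], [0.64, 0.109, 0.143]]
side park_button 0.73 [299. 175. 310. 188.] [[0.546, 0.01, 0.117], [0.561, 0.029, 0.13], [0.574, 0.037, 0.136]]
scene knobtop 41 [0.5165 0.086  0.1623] [0.5
[... 214 characters left out ...]
5 0.0387 0.1131] [ 0.459 -0.071  0.108] [0.647 0.108 0.118]
high 31521 [[ 0.311 -0.495  0.21 ]
 [ 0.858 -0.266  0.447]
 [ 0.866  0.089  0.649]]
scene wedge 0.61 [398. 220. 436. 253.] [[0.538, -0.255, 0.008], [0.566, -0.216, 0.049], [0.601, -0.172, 0.055]]
scene cookies 0.71 [245. 173. 300. 203.] [[0.6, 0.262, 0.004], [0.638, 0.325, 0.033], [0.72, 0.434, 0.062]]
scene marker 0.22 [300. 178. 379. 244.] [[0.461, -0.073, 0.013], [0.498, 0.004, 0.06], [0.613, 0.09, 0.117]]
scene crank_grip 0.95 [310. 175. 368. 212.] [[0.465, -0.035, 0.1], [0.515, 0.045, 0.109], [0.621, 0.093, 0.147]]
scene park_button 0.62 [332. 181. 345. 196.] [[0.539, 0.001, 0.117], [0.548, 0.013, 0.133], [0.571, 0.031, 0.138]]
```

```bash
python3 - <<'E'
from h import *
o=r.get_obs(); print(cv2.Rodrigues(np.array(o['orientation']))[0].round(3))
P=np.load('scene.npy');
for uv in [(355,200),(356,110),(460,92),(455,165),(398,195),(397,250),(390,295),(390,280)]: print(uv,P[uv[1],uv[0]].round(3))
P=np.load('side.npy')
for uv in [(285,35),(285,95),(400,30),(400,95),(342,130),(342,180),(445,245),(440,215)]: print(uv,P[uv[1],uv[0]].round(3))
for n in ['side','scene']:
  F=np.load(n+'.npy').reshape(-1,3)
  m=(F[:,0]>.1)&(F[:,0]<.85)&(F[:,1]>.1)&(F[:,1]<.9)&(F[:,2]<.3)&(F[:,2]>.05);Q=F[m]
  H,xe,ye=np.histogram2d(Q[:,0],Q[:,1],[np.arange(.1,.9,.1),np.arange(.1,.95,.1)])
  for i in range(7):
    print([round(float(Q[(Q[:,0]//.1==i+1)&(Q[:,1]//.1==j+1)][:,2].max(initial=0)),2) for j in range(8)])
E
```

```text
[[-0.    -0.952  0.306]
 [ 0.     0.306  0.952]
 [-1.     0.     0.   ]]
(355, 200) [ 0.214 -0.191  0.285]
(356, 110) [nan nan nan]
(460, 92) [ 0.516 -0.303  0.459]
(455, 165) [ 0.857 -0.246  0.155]
(398, 195) [ 0.365 -0.228  0.243]
(397, 250) [ 0.367 -0.238  0.099]
(390, 295) [ 0.309 -0.251  0.008]
(390, 280) [ 0.354 -0.233  0.017]
(285, 35) [ 0.515 -0.289  0.446]
(285, 95) [ 0.526 -0.277  0.281]
(400, 30) [ 0.206 -0.196  0.454]
(400, 95) [ 0.205 -0.176  0.276]
(342, 130) [ 0.371 -0.218  0.176]
(342, 180) [ 0.373 -0.211  0.017]
(445, 245) [0.333 0.32  0.067]
(440, 215) [0.261 0.179 0.059]
[0.05, 0.0, 0.0, 0.07, 0.3, 0.13, 0.0, 0.0]
[0.06, 0.06, 0.07, 0.13, 0.29, 0.25, 0.12, 0.0]
[0.05, 0.07, 0.07, 0.13, 0.19, 0.2, 0.19, 0.0]
[0.0, 0.0, 0.07, 0.13, 0.18, 0.2, 0.19, 0.0]
[0.16, 0.0, 0.0, 0.13, 0.13, 0.17, 0.12, 0.0]
[0.11, 0.06, 0.06, 0.13, 0.13, 0.13, 0.0, 0.0]
[0.0, 0.0, 0.06, 0.0, 0.0, 0.0, 0.0, 0.0]
[0.0, 0.0, 0.0, 0.12, 0.3, 0.3, 0.13, 0.0]
[0.05, 0.0, 0.0, 0.13, 0.26, 0.3, 0.3, 0.0]
[0.05, 0.0, 0.0, 0.13, 0.2, 0.2, 0.19, 0.0]
[0.0, 0.0, 0.0, 0.0, 0.18, 0.2, 0.19, 0.0]
[0.12, 0.0, 0.0, 0.13, 0.0, 0.0, 0.0, 0.0]
[0.11, 0.06, 0.06, 0.13, 0.13, 0.0, 0.0, 0.0]
[0.0, 0.0, 0.06, 0.0, 0.0, 0.0, 0.0, 0.0]
```

View pics/side_z.png

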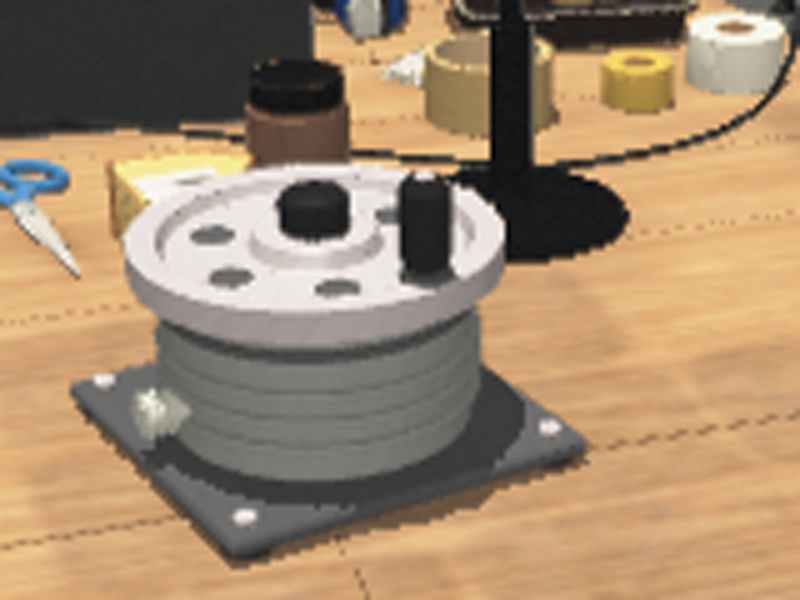

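play_rows:
  plan:
    - [1,0,0,0.05,0]
    - [1,0.01,-0.02,0.09,0]
    - [1,0.035,-0.062,0.09,0]
    - [1,0.06,-0.105,0.09,0]
    - [1,0.085,-0.148,0.09,0]
    - [1,0.11,-0.192,0.09,0]
    - [1,0.135,-0.236,0.09,0]
    - [1,0.16,-0.28,0.09,0]
    - [1,0.185,-0.325,0.09,0]
    - [1,0.21,-0.37,0.09,0]

```text
clock: 3.05
tcp_pos: [0.4148, 0.2749, 0.3297]
orientation: [-0.977, 1.339, 0.977]
contact_force: [0.6, 1.2, -0.1]
grip_width: 0.0856
```

play_rows:
  plan:
    - [1,0.025,-0.043,0,0]
    - [1,0.05,-0.087,0,0]
    - [1,0.075,-0.13,0,0]
    - [1,0.095,-0.165,0,0]
    - [1,0.104,-0.182,0,0]
    - [1,0.104,-0.182,0,0]
    - [1,0.104,-0.182,0,0]

```text
clock: 3.75
tcp_pos: [0.5179, 0.0952, 0.3293]
orientation: [-0.976, 1.34, 0.977]
contact_force: [-0.2, 0.1, 0.3]
grip_width: 0.0856
```

```bash
python3 - <<'E'
from h import *
o=r.get_obs(); p=r.grab_frame('wrist'); cv2.imwrite('pics/w1.png',p['pixels'])
print({k:np.round(v,3).tolist() for k,v in o.items()})
for l,z in [('crank_grip',.141),('button_rest',.135),('wheel_centre',.113)]:
    for x in r.pinpoint(p,l)[:2]:
        uv=np.array(x['position'])*[640,400]; print(l,round(x['conf'],2),uv.round(1),at_h(p,uv,z,o).round(4))
R,c=pose(p,o); v,u=np.mgrid[0:400,0:640]; uv=np.stack([u.ravel(),v.ravel()],1).astype(float)[:,None]
n=cv2.undistortPoints(uv,K(p),np.array(p['D'],float))[:,0]; z=p['z_map'].ravel(); F=np.c_[n*z[:,None],z]@R.T+c
for a,b,cx,cy in [(.158,.17,.52,.09),(.13,.14,.559,.02)]:
    m=(z>0)&(F[:,2]>a)&(F[:,2]<b)&(np.hypot(F[:,0]-cx,F[:,1]-cy)<.03);Q=F[m]; print(m.sum(),Q.mean(0).round(4),Q.min(0).round(4),Q.max(0).round(4))
E
```

```text
{'clock': 3.75, 'joints': [-0.657, 0.151, 0.407, 1.815, -0.065, 1.189, 1.029], 'qvel': [-0.024, -0.002, -0.028, 0.006, -0.002, -0.001, -0.001], 'tau': [1.532, -36.052, 3.406, -29.217, 0.169, -0.01, 0.053], 'tcp_pos': [0.518, 0.095, 0.329], 'orientation': [-0.976, 1.34, 0.977], 'contact_force': [-0.178, 0.106, 0.322], 'moment': [0.018, 0.018, 0.062], 'grip_width': 0.086}
crank_grip 0.78 [322.9 187. ] [0.5234 0.0909 0.141 ]
button_rest 0.8 [274.3 230.6] [0.5602 0.0135 0.135 ]
wheel_centre 0.56 [281.1 218. ] [0.5532 0.0218 0.113 ]
wheel_centre 0.37 [275.1 227.2] [0.5632 0.0094 0.113 ]
360 [0.5211 0.0892 0.1631] [0.5097 0.0765 0.1581] [0.5341 0.1011 0.167 ]
569 [0.5554 0.0185 0.1346] [5.388e-01 4.000e-04 1.301e-01] [0.5735 0.035  0.1374]
```

View pics/w1.png

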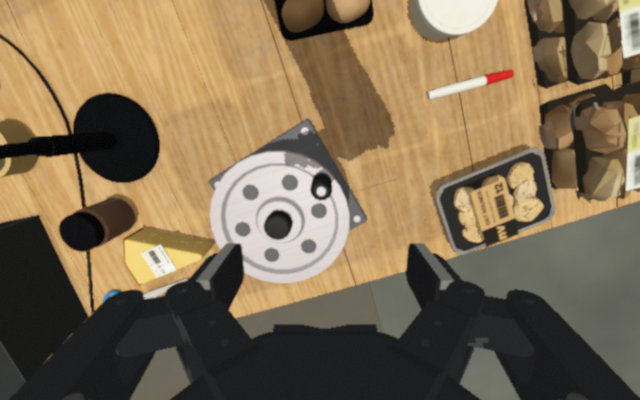

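Wrist view: knob at (321,185), button at (278,223), nothing in the way. The knob at (0.521, 0.0895) and the button at (0.556, 0.018) are 80 mm apart, as they should be.

```bash
python3 - <<'E'
from h import *
o=r.get_obs(); print(o['clock'],o['tcp_pos'].round(4) if hasattr(o['tcp_pos'],'round') else o['tcp_pos'],np.round(o['qvel'],3))
E
```

```text
3.95 [0.5176 0.0964 0.3293] [ 0.001  0.     0.006 -0.002  0.    -0.001  0.002]
```

play_rows:
  plan:
    - [1,0.0034,-0.007,-0.03,0]
    - [1,0.0034,-0.007,-0.07,0]
    - [1,0.0034,-0.007,-0.11,0]
    - [1,0.0034,-0.007,-0.14,0]
    - [1,0.0034,-0.007,-0.17,0]
    - [1,0.0034,-0.007,-0.19,0]
    - [1,0.0034,-0.007,-0.198,0]
    - [1,0.0034,-0.007,-0.198,0]
    - [1,0.0034,-0.007,-0.198,0]

```text
clock: 4.85
tcp_pos: [0.5221, 0.0883, 0.1322]
orientation: [-0.978, 1.339, 0.977]
contact_force: [1.0, -0.4, 0.1]
grip_width: 0.0853
```

```bash
python3 - <<'E'
from h import *
p=r.grab_frame('side'); s=p['pixels'][100:260,220:440]; cv2.imwrite('pics/s2.png',cv2.resize(s,None,fx=3.5,fy=3.5))
o=r.get_obs(); print({k:np.round(v,4).tolist() for k,v in o.items()})
E
```

```text
{'clock': 4.9, 'joints': [-0.5782, 0.3892, 0.3634, 2.0208, -0.197, 0.7623, 1.1635], 'qvel': [0.0024, -0.0054, 0.0036, -0.0017, 0.0004, -0.0022, 0.0017], 'tau': [-0.0736, -43.7143, 4.6675, -21.0175, 0.0041, 0.0145, -0.0017], 'tcp_pos': [0.5224, 0.0883, 0.1325], 'orientation': [-0.9777, 1.3381, 0.9768], 'contact_force': [0.0353, -0.6477, -0.0555], 'moment': [0.0106, -0.0004, -0.0117], 'grip_width': 0.0854}
```

View pics/s2.png

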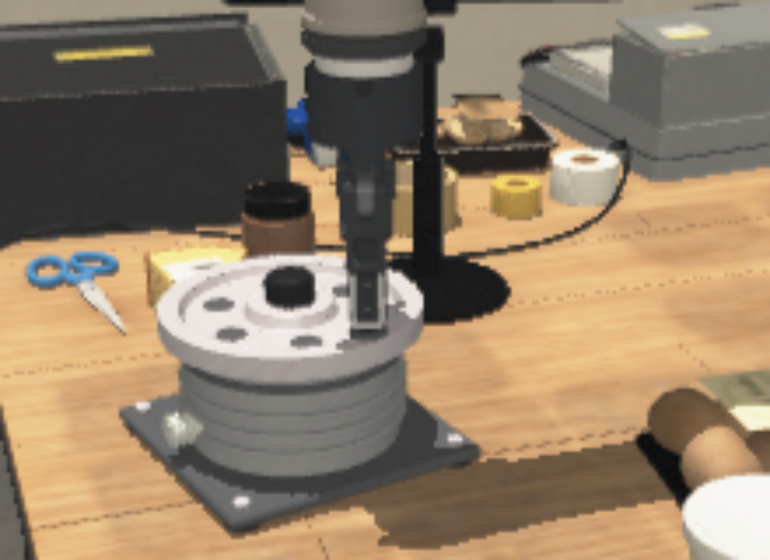

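The jaws straddle the knob and are clear of the wheel, so I'll close them.

play_rows:
  plan:
    - [-1,0,0,0,0]
    - [-1,0,0,0,0]
    - [-1,0,0,0,0]
    - [-1,0,0,0,0]
    - [-1,0,0,0,0]
    - [-1,0,0,0,0]
    - [-1,0,0,0,0]
    - [-1,0,0,0,0]
  force: 60

```text
clock: 5.7
tcp_pos: [0.522, 0.0885, 0.1319]
orientation: [-0.977, 1.339, 0.978]
contact_force: [0.6, 2.4, 4.9]
grip_width: 0.0246
```

```bash
cat > st.py <<'E'
from h import *
import sys
C=np.array([.5562,.018])
o=r.get_obs(); t=np.array(o['tcp_pos']); d=t[:2]-C; a=np.arctan2(d[1],d[0]); rad=d/np.hypot(*d); tan=np.array([rad[1],-rad[0]])
f=np.array(o['contact_force']); print(o['clock'],'tcp',t.round(4),'R',np.hypot(*d).round(4),'ang',round(a,3),'F',f.round(1),'Ftan(cw+)',(f[:2]@tan).round(2),'Frad',(f[:2]@rad).round(2),'w',round(o['grip_width'],4))
E
cat > arc.py <<'E'
# arc.py: cmd pos from which; args: start angle, radius corrections, dth per row, n rows
import numpy as np,sys
a0=float(sys.argv[1]);d=float(sys.argv[2]);n=int(sys.argv[3]);R=.08
p0=R*np.array([np.cos(a0),np.sin(a0)])
for k in range(1,n+1):
    a=a0-d*k; s=R*np.array([np.cos(a),np.sin(a)])-p0; print([-1,round(s[0],4),round(s[1],4),0,0],end=', ')
print('end angle',a0-d*n)
E
python3 st.py; for a in 2.02 1.72 1.42 1.12 0.82 ; do python3 arc.py $a .03 10; done
```

```text
5.7 tcp [0.522  0.0885 0.1319] R 0.0784 ang 2.022 F [0.6 2.4 4.9] Ftan(cw+) 1.59 Frad 1.86 w 0.0246
[-1, np.float64(0.0022), np.float64(0.001), 0, 0], [-1, np.float64(0.0044), np.float64(0.002), 0, 0], [-1, np.float64(0.0066), np.float64(0.0028), 0, 0], [-1, np.float64(0.0089), np.float64(0.0036), 0, 0], [-1, np.float64(0.0112), np.float64(0.0044), 0, 0], [-1, np.float64(0.0135), np.float64(0.0051), 0, 0], [-1, np.float64(0.0158), np.float64(0.0057), 0, 0], [-1, np.float64(0.0181), np.float64(0.0062), 0, 0], [-1, np.float64(0.0205), np.float64(0.0067), 0, 0], [-1, np.float64(0.0228), np.float64(0.007), 0, 0], end angle 1.72
[-1, np.float64(0.0024), np.float64(0.0003), 0, 0], [-1, np.float64(0.0048), np.float64(0.0006), 0, 0], [-1, np.float64(0.0072), np.float64(0.0007), 0, 0], [-1, np.float64(0.0096), np.float64(0.0009), 0, 0], [-1, np.float64(0.012), np.float64(0.0009), 0, 0], [-1, np.float64(0.0144), np.float64(0.0009), 0, 0], [-1, np.float64(0.0168), np.float64(0.0007), 0, 0], [-1, np.float64(0.0191), np.float64(0.0006), 0, 0], [-1, np.float64(0.0215), np.float64(0.0003), 0, 0], [
[... 1020 characters left out ...]
loat64(-0.0103), 0, 0], [-1, np.float64(0.0179), np.float64(-0.0119), 0, 0], [-1, np.float64(0.0197), np.float64(-0.0135), 0, 0], end angle 0.8200000000000001
[-1, np.float64(0.0017), np.float64(-0.0017), 0, 0], [-1, np.float64(0.0034), np.float64(-0.0034), 0, 0], [-1, np.float64(0.005), np.float64(-0.0051), 0, 0], [-1, np.float64(0.0066), np.float64(-0.007), 0, 0], [-1, np.float64(0.0081), np.float64(-0.0088), 0, 0], [-1, np.float64(0.0096), np.float64(-0.0107), 0, 0], [-1, np.float64(0.011), np.float64(-0.0127), 0, 0], [-1, np.float64(0.0123), np.float64(-0.0146), 0, 0], [-1, np.float64(0.0136), np.float64(-0.0167), 0, 0], [-1, np.float64(0.0148), np.float64(-0.0187), 0, 0], end angle 0.52
```

play_rows:
  plan:
    - [-1,0.002,0.001,0,0]
    - [-1,0.0044,0.002,0,0]
    - [-1,0.0066,0.0028,0,0]
    - [-1,0.0089,0.0036,0,0]
    - [-1,0.0112,0.0044,0,0]
    - [-1,0.0135,0.0051,0,0]
    - [-1,0.0158,0.0057,0,0]
    - [-1,0.0181,0.0062,0,0]
    - [-1,0.0205,0.0067,0,0]
    - [-1,0.0228,0.007,0,0]

```text
clock: 6.7
tcp_pos: [0.5443, 0.0961, 0.1319]
orientation: [-0.977, 1.339, 0.979]
contact_force: [-3.0, 3.4, 7.3]
grip_width: 0.0246
```

```bash
python3 st.py
```

```text
6.7 tcp [0.5443 0.0961 0.1319] R 0.079 ang 1.723 F [-3.   3.4  7.3] Ftan(cw+) -2.48 Frad 3.82 w 0.0246
```

play_rows:
  plan:
    - [-1,0.0024,0.0005,0,0]
    - [-1,0.0048,0.0008,0,0]
    - [-1,0.0072,0.001,0,0]
    - [-1,0.0096,0.0012,0,0]
    - [-1,0.012,0.0012,0,0]

```text
clock: 7.2
tcp_pos: [0.5564, 0.0974, 0.1319]
orientation: [-0.977, 1.339, 0.979]
contact_force: [-1.9, 3.1, 6.9]
grip_width: 0.025
```

play_rows:
  plan:
    - [-1,0.0024,-0.0001,0,0]
    - [-1,0.0047,-0.0003,0,0]
    - [-1,0.0071,-0.0005,0,0]
    - [-1,0.0095,-0.0008,0,0]
    - [-1,0.0119,-0.0011,0,0]

```text
clock: 7.7
tcp_pos: [0.5684, 0.0968, 0.1319]
orientation: [-0.977, 1.338, 0.979]
contact_force: [-2.4, 5.1, 6.8]
grip_width: 0.0245
```

```bash
python3 st.py
```

```text
7.7 tcp [0.5684 0.0968 0.1319] R 0.0798 ang 1.417 F [-2.4  5.1  6.8] Ftan(cw+) -3.18 Frad 4.63 w 0.0245
```

play_rows:
  plan:
    - [-1,0.0024,-0.0004,0,0]
    - [-1,0.0047,-0.0009,0,0]
    - [-1,0.0071,-0.0014,0,0]
    - [-1,0.0094,-0.002,0,0]
    - [-1,0.0117,-0.0027,0,0]

```text
clock: 8.2
tcp_pos: [0.5804, 0.0945, 0.132]
orientation: [-0.977, 1.337, 0.979]
contact_force: [-1.6, 5.3, 6.3]
grip_width: 0.0245
```

play_rows:
  plan:
    - [-1,0.0023,-0.0007,0,0]
    - [-1,0.0045,-0.0015,0,0]
    - [-1,0.0068,-0.0024,0,0]
    - [-1,0.009,-0.0034,0,0]
    - [-1,0.0111,-0.0044,0,0]

```text
clock: 8.7
tcp_pos: [0.5917, 0.0903, 0.132]
orientation: [-0.977, 1.337, 0.979]
contact_force: [0.5, 5.2, 5.3]
grip_width: 0.0245
```

```bash
python3 st.py
```

```text
8.7 tcp [0.5917 0.0903 0.132 ] R 0.0805 ang 1.114 F [0.5 5.2 5.3] Ftan(cw+) -1.83 Frad 4.94 w 0.0245
```

play_rows:
  plan:
    - [-1,0.0022,-0.0009,0,0]
    - [-1,0.0044,-0.0019,0,0]
    - [-1,0.0065,-0.003,0,0]
    - [-1,0.0086,-0.0042,0,0]
    - [-1,0.0106,-0.0055,0,0]

```text
clock: 9.2
tcp_pos: [0.6025, 0.0843, 0.132]
orientation: [-0.977, 1.337, 0.979]
contact_force: [0.0, 5.0, 4.4]
grip_width: 0.0254
```

play_rows:
  plan:
    - [-1,0.0019,-0.0014,0,0]
    - [-1,0.0038,-0.0028,0,0]
    - [-1,0.0057,-0.0043,0,0]
    - [-1,0.0075,-0.0059,0,0]
    - [-1,0.0093,-0.0075,0,0]

```text
clock: 9.7
tcp_pos: [0.6122, 0.0769, 0.132]
orientation: [-0.977, 1.336, 0.978]
contact_force: [1.9, 5.4, 3.1]
grip_width: 0.0248
```

```bash
python3 st.py
```

```text
9.7 tcp [0.6122 0.0769 0.132 ] R 0.0813 ang 0.811 F [1.9 5.4 3.1] Ftan(cw+) -2.39 Frad 5.24 w 0.0248
```

play_rows:
  plan:
    - [-1,0.0018,-0.0017,0,0]
    - [-1,0.0036,-0.0034,0,0]
    - [-1,0.0053,-0.0051,0,0]
    - [-1,0.0069,-0.0069,0,0]
    - [-1,0.0084,-0.0087,0,0]

```text
clock: 10.2
tcp_pos: [0.6207, 0.068, 0.132]
orientation: [-0.978, 1.336, 0.978]
contact_force: [2.2, 5.0, 4.7]
grip_width: 0.0245
```

play_rows:
  plan:
    - [-1,0.0015,-0.0019,0,0]
    - [-1,0.0029,-0.0038,0,0]
    - [-1,0.0043,-0.0058,0,0]
    - [-1,0.0056,-0.0078,0,0]
    - [-1,0.0068,-0.0099,0,0]

```text
clock: 10.7
tcp_pos: [0.6277, 0.0579, 0.132]
orientation: [-0.978, 1.336, 0.977]
contact_force: [2.2, 4.7, 3.5]
grip_width: 0.0247
```

```bash
python3 st.py; python3 - <<'E'
import numpy as np
from scipy.optimize import least_squares as L
P=np.array([(0.522,.0885),(0.5443,.0961),(.5564,.0974),(.5684,.0968),(.5804,.0945),(.5917,.0903),(.6025,.0843),(.6122,.0769)])
s=L(lambda c:np.hypot(*(P-c).T)-.08,[.556,.018]);print(s.x,s.fun)
E
```

```text
10.7 tcp [0.6277 0.0579 0.132 ] R 0.0819 ang 0.509 F [2.2 4.7 3.5] Ftan(cw+) -3.07 Frad 4.2 w 0.0247
[0.55869412 0.01742073] [-7.99076092e-06 -1.48834141e-05  1.21699832e-05 -2.95467346e-05
  7.72121880e-05  4.85578425e-06 -5.13119860e-05  4.14721026e-06]
```

```bash
sed -i 's/.5562,.018\]/.5587,.0174]/' st.py; python3 st.py; for a in .53 .38 .23 .08 -.07 -.22 -.37 -.52 -.67 -.82 -.97; do echo $a; python3 arc.py $a .03 5|sed 's/np.float64(\([-0-9.]*\))/\1/g'; done
```

```text
10.7 tcp [0.6277 0.0579 0.132 ] R 0.08 ang 0.531 F [2.2 4.7 3.5] Ftan(cw+) -2.98 Frad 4.27 w 0.0247
.53
[-1, 0.0012, -0.0021, 0, 0], [-1, 0.0023, -0.0042, 0, 0], [-1, 0.0034, -0.0064, 0, 0], [-1, 0.0043, -0.0086, 0, 0], [-1, 0.0053, -0.0108, 0, 0], end angle 0.38
.38
[-1, 0.0009, -0.0022, 0, 0], [-1, 0.0016, -0.0045, 0, 0], [-1, 0.0024, -0.0068, 0, 0], [-1, 0.003, -0.0091, 0, 0], [-1, 0.0036, -0.0114, 0, 0], end angle 0.23
.23
[-1, 0.0005, -0.0023, 0, 0], [-1, 0.001, -0.0047, 0, 0], [-1, 0.0013, -0.0071, 0, 0], [-1, 0.0016, -0.0095, 0, 0], [-1, 0.0019, -0.0118, 0, 0], end angle 0.08000000000000002
.08
[-1, 0.0002, -0.0024, 0, 0], [-1, 0.0002, -0.0048, 0, 0], [-1, 0.0003, -0.0072, 0, 0], [-1, 0.0002, -0.0096, 0, 0], [-1, 0.0001, -0.012, 0, 0], end angle -0.06999999999999999
-.07
[-1, -0.0002, -0.0024, 0, 0], [-1, -0.0005, -0.0048, 0, 0], [-1, -0.0008, -0.0072, 0, 0], [-1, -0.0012, -0.0095, 0, 0], [-1, -0.0017, -0.0119, 0, 0], end angle -0.22
-.22
[-1, -0.0006, -0.0023, 0, 0], [-1, -0.0012, -0.0047, 0, 0], [-1, -0.0019, -0.0069, 0, 0], [-1, -0.0027, -0.0092, 0, 0], [-1, -0.0035, -0.011
[... 203 characters left out ...]
1, -0.0012, -0.0021, 0, 0], [-1, -0.0025, -0.0041, 0, 0], [-1, -0.0039, -0.0061, 0, 0], [-1, -0.0053, -0.008, 0, 0], [-1, -0.0067, -0.0099, 0, 0], end angle -0.67
-.67
[-1, -0.0015, -0.0019, 0, 0], [-1, -0.0031, -0.0037, 0, 0], [-1, -0.0047, -0.0054, 0, 0], [-1, -0.0064, -0.0071, 0, 0], [-1, -0.0081, -0.0088, 0, 0], end angle -0.8200000000000001
-.82
[-1, -0.0018, -0.0016, 0, 0], [-1, -0.0036, -0.0032, 0, 0], [-1, -0.0055, -0.0047, 0, 0], [-1, -0.0074, -0.0061, 0, 0], [-1, -0.0094, -0.0075, 0, 0], end angle -0.97
-.97
[-1, -0.002, -0.0013, 0, 0], [-1, -0.004, -0.0026, 0, 0], [-1, -0.0061, -0.0038, 0, 0], [-1, -0.0082, -0.0049, 0, 0], [-1, -0.0104, -0.006, 0, 0], end angle -1.1199999999999999
```

Now one call at a time.

play_rows:
  plan:
    - [-1,0.0012,-0.0021,0,0]
    - [-1,0.0023,-0.0042,0,0]
    - [-1,0.0034,-0.0064,0,0]
    - [-1,0.0043,-0.0086,0,0]
    - [-1,0.0053,-0.0108,0,0]

```text
clock: 11.2
tcp_pos: [0.6331, 0.0468, 0.132]
orientation: [-0.978, 1.336, 0.977]
contact_force: [1.9, 3.7, 2.7]
grip_width: 0.0246
```

```bash
python3 st.py
```

```text
11.2 tcp [0.6331 0.0468 0.132 ] R 0.08 ang 0.377 F [1.9 3.7 2.7] Ftan(cw+) -2.71 Frad 3.17 w 0.0246
```

play_rows:
  plan:
    - [-1,0.0009,-0.0022,0,0]
    - [-1,0.0016,-0.0045,0,0]
    - [-1,0.0024,-0.0068,0,0]
    - [-1,0.003,-0.0091,0,0]
    - [-1,0.0036,-0.0114,0,0]

```text
clock: 11.7
tcp_pos: [0.6368, 0.035, 0.132]
orientation: [-0.978, 1.336, 0.976]
contact_force: [4.6, 3.4, 2.6]
grip_width: 0.0251
```

```bash
python3 st.py
```

```text
11.7 tcp [0.6368 0.035  0.132 ] R 0.08 ang 0.222 F [4.6 3.4 2.6] Ftan(cw+) -2.36 Frad 5.21 w 0.0251
```

play_rows:
  plan:
    - [-1,0.0005,-0.0023,0,0]
    - [-1,0.001,-0.0047,0,0]
    - [-1,0.0013,-0.0071,0,0]
    - [-1,0.0016,-0.0095,0,0]
    - [-1,0.0019,-0.0118,0,0]

```text
clock: 12.2
tcp_pos: [0.6385, 0.0227, 0.132]
orientation: [-0.978, 1.337, 0.976]
contact_force: [5.0, 2.7, 3.3]
grip_width: 0.0247
```

```bash
python3 st.py
```

```text
12.2 tcp [0.6385 0.0227 0.132 ] R 0.08 ang 0.066 F [5.  2.7 3.3] Ftan(cw+) -2.31 Frad 5.19 w 0.0247
```

play_rows:
  plan:
    - [-1,0.0002,-0.0024,0,0]
    - [-1,0.0002,-0.0048,0,0]
    - [-1,0.0003,-0.0072,0,0]
    - [-1,0.0002,-0.0096,0,0]
    - [-1,0.0001,-0.012,0,0]

```text
clock: 12.7
tcp_pos: [0.6383, 0.0102, 0.132]
orientation: [-0.978, 1.338, 0.976]
contact_force: [3.8, 2.2, 2.7]
grip_width: 0.0254
```

```bash
python3 st.py
```

```text
12.7 tcp [0.6383 0.0102 0.132 ] R 0.08 ang -0.09 F [3.8 2.2 2.7] Ftan(cw+) -2.59 Frad 3.61 w 0.0254
```

play_rows:
  plan:
    - [-1,-0.0002,-0.0024,0,0]
    - [-1,-0.0005,-0.0048,0,0]
    - [-1,-0.0008,-0.0072,0,0]
    - [-1,-0.0012,-0.0095,0,0]
    - [-1,-0.0017,-0.0119,0,0]

```text
clock: 13.2
tcp_pos: [0.6362, -0.0021, 0.1319]
orientation: [-0.978, 1.339, 0.976]
contact_force: [4.1, 0.7, 5.5]
grip_width: 0.0244
```

```bash
python3 st.py
```

```text
13.2 tcp [ 0.6362 -0.0021  0.1319] R 0.0799 ang -0.246 F [4.1 0.7 5.5] Ftan(cw+) -1.73 Frad 3.83 w 0.0244
```

play_rows:
  plan:
    - [-1,-0.0006,-0.0023,0,0]
    - [-1,-0.0012,-0.0047,0,0]
    - [-1,-0.0019,-0.0069,0,0]
    - [-1,-0.0027,-0.0092,0,0]
    - [-1,-0.0035,-0.0115,0,0]

```text
clock: 13.7
tcp_pos: [0.6323, -0.0137, 0.1319]
orientation: [-0.978, 1.34, 0.976]
contact_force: [2.7, 2.3, 7.4]
grip_width: 0.0249
```

```bash
python3 st.py
```

```text
13.7 tcp [ 0.6323 -0.0137  0.1319] R 0.0799 ang -0.4 F [2.7 2.3 7.4] Ftan(cw+) -3.17 Frad 1.56 w 0.0249
```

play_rows:
  plan:
    - [-1,-0.0009,-0.0022,0,0]
    - [-1,-0.0019,-0.0044,0,0]
    - [-1,-0.0029,-0.0066,0,0]
    - [-1,-0.004,-0.0087,0,0]
    - [-1,-0.0052,-0.0108,0,0]

```text
clock: 14.2
tcp_pos: [0.6268, -0.0244, 0.1319]
orientation: [-0.977, 1.34, 0.977]
contact_force: [3.0, 1.9, 7.0]
grip_width: 0.0245
```

```bash
python3 st.py
```

```text
14.2 tcp [ 0.6268 -0.0244  0.1319] R 0.08 ang -0.551 F [3.  1.9 7. ] Ftan(cw+) -3.17 Frad 1.52 w 0.0245
```

play_rows:
  plan:
    - [-1,-0.0012,-0.0021,0,0]
    - [-1,-0.0025,-0.0041,0,0]
    - [-1,-0.0039,-0.0061,0,0]
    - [-1,-0.0053,-0.008,0,0]

```text
clock: 14.6
tcp_pos: [0.6239, -0.0289, 0.1321]
orientation: [-0.978, 1.333, 0.978]
contact_force: [10.3, 8.0, -1.2]
grip_width: 0.0248
```

```bash
python3 st.py; python3 - <<'E'
from h import *
p=r.grab_frame('side'); s=p['pixels'][100:260,220:440]; cv2.imwrite('pics/s3.png',cv2.resize(s,None,fx=3.5,fy=3.5))
E
```

```text
14.6 tcp [ 0.6239 -0.0289  0.1321] R 0.0799 ang -0.617 F [10.3  8.  -1.2] Ftan(cw+) -12.46 Frad 3.75 w 0.0248
```

View pics/s3.png

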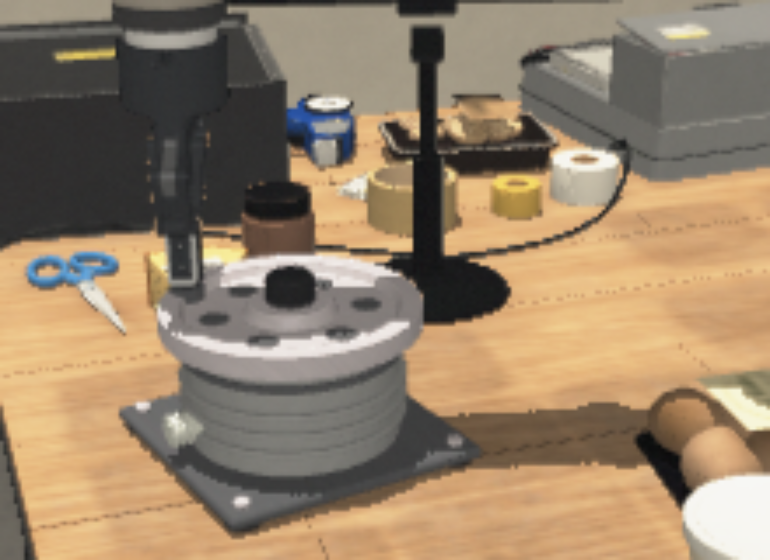

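Side view: the knob is held at the far left of the wheel and nothing has shifted. Tangential resistance rose to 12.5 N, so this is the start of the ramp.

play_rows:
  plan:
    - [-1,-0.0015,-0.0019,0,0]
    - [-1,-0.0031,-0.0037,0,0]
    - [-1,-0.0047,-0.0054,0,0]
    - [-1,-0.0064,-0.0071,0,0]

```text
clock: 15.05
tcp_pos: [0.6175, -0.0367, 0.132]
orientation: [-0.979, 1.334, 0.977]
contact_force: [9.3, 5.3, 5.2]
grip_width: 0.0249
```

```bash
python3 st.py
```

```text
15.05 tcp [ 0.6175 -0.0367  0.132 ] R 0.0799 ang -0.743 F [9.3 5.3 5.2] Ftan(cw+) -10.16 Frad 3.26 w 0.0249
```

play_rows:
  plan:
    - [-1,-0.0017,-0.0017,0,0]
    - [-1,-0.0035,-0.0034,0,0]
    - [-1,-0.0053,-0.005,0,0]

```text
clock: 15.35
tcp_pos: [0.6109, -0.0431, 0.132]
orientation: [-0.978, 1.337, 0.977]
contact_force: [4.8, 3.5, 3.3]
grip_width: 0.0248
```

```bash
python3 st.py
```

```text
15.35 tcp [ 0.6109 -0.0431  0.132 ] R 0.0799 ang -0.859 F [4.8 3.5 3.3] Ftan(cw+) -5.89 Frad 0.51 w 0.0248
```

play_rows:
  plan:
    - [-1,-0.0018,-0.0016,0,0]
    - [-1,-0.0036,-0.0032,0,0]
    - [-1,-0.0055,-0.0047,0,0]

```text
clock: 15.65
tcp_pos: [0.6035, -0.0488, 0.1318]
orientation: [-0.976, 1.341, 0.978]
contact_force: [-0.4, 2.4, 11.3]
grip_width: 0.0245
```

```bash
python3 st.py
```

```text
15.65 tcp [ 0.6035 -0.0488  0.1318] R 0.08 ang -0.976 F [-0.4  2.4 11.3] Ftan(cw+) -1.02 Frad -2.24 w 0.0245
```

play_rows:
  plan:
    - [-1,-0.002,-0.0013,0,0]
    - [-1,-0.004,-0.0026,0,0]
    - [-1,-0.0061,-0.0038,0,0]
    - [-1,-0.0082,-0.0049,0,0]
    - [-1,-0.0104,-0.006,0,0]

```text
clock: 16.15
tcp_pos: [0.5916, -0.0555, 0.1318]
orientation: [-0.975, 1.344, 0.979]
contact_force: [-5.3, 2.8, 16.8]
grip_width: 0.0246
```

```bash
python3 st.py
```

```text
16.15 tcp [ 0.5916 -0.0555  0.1318] R 0.08 ang -1.147 F [-5.3  2.8 16.8] Ftan(cw+) 3.66 Frad -4.7 w 0.0246
```

Now pushing forward, about 0.22 rad past the point. I'll hold briefly, release and lift off.

play_rows:
  plan:
    - [-1,0,0,0,0]
    - [-1,0,0,0,0]
    - [0.4,0,0,0,0]
    - [0.4,0,0,0,0]
    - [0.4,0,0,0,0]
    - [0.4,0,0,0,0]
    - [0.4,0,0,0,0]

```text
clock: 16.85
tcp_pos: [0.5934, -0.0548, 0.1309]
orientation: [-0.977, 1.341, 0.978]
contact_force: [0.2, 0.0, -0.5]
grip_width: 0.0602
```

play_rows:
  plan:
    - [0.4,0,0,0.01,0]
    - [0.4,0,0,0.03,0]
    - [0.4,0,0,0.06,0]
    - [0.4,0,0,0.1,0]
    - [0.4,0,0,0.14,0]
    - [0.4,0,0,0.16,0]
    - [0.4,0,0,0.16,0]
    - [0.4,0,0,0.16,0]

```text
clock: 17.65
tcp_pos: [0.5936, -0.0547, 0.2917]
orientation: [-0.977, 1.34, 0.977]
contact_force: [-0.7, -0.6, -0.4]
grip_width: 0.0592
```

```bash
python3 st.py; python3 - <<'E'
from h import *
o=r.get_obs(); p=r.grab_frame('wrist'); cv2.imwrite('pics/w4.png',p['pixels'])
R,c=pose(p,o); v,u=np.mgrid[0:400,0:640]; uv=np.stack([u.ravel(),v.ravel()],1).astype(float)[:,None]
n=cv2.undistortPoints(uv,K(p),np.array(p['D'],float))[:,0]; z=p['z_map'].ravel(); F=np.c_[n*z[:,None],z]@R.T+c
for a,b,cx,cy in [(.157,.17,.587,-.06),(.13,.14,.559,.02)]:
    m=(z>0)&(F[:,2]>a)&(F[:,2]<b)&(np.hypot(F[:,0]-cx,F[:,1]-cy)<.04);Q=F[m]; q=(Q.min(0)+Q.max(0))/2; print(m.sum(),q.round(4),np.arctan2(q[1]-.0174,q[0]-.5587),Q.min(0).round(4),Q.max(0).round(4))
E
python3 st.py
```

```text
17.65 tcp [ 0.5936 -0.0547  0.2917] R 0.0801 ang -1.12 F [-0.7 -0.6 -0.4] Ftan(cw+) 0.9 Frad 0.25 w 0.0592
490 [ 0.5856 -0.0577  0.162 ] -1.2273172897475586 [ 0.5729 -0.0702  0.157 ] [ 0.5983 -0.0453  0.167 ]
931 [0.5576 0.0171 0.134 ] -2.8845678972175186 [ 5.400e-01 -4.000e-04  1.302e-01] [0.5751 0.0346 0.1378]
17.7 tcp [ 0.5931 -0.0546  0.2908] R 0.0799 ang -1.125 F [0.5 0.3 0.1] Ftan(cw+) -0.62 Frad -0.02 w 0.0598
```

View pics/w4.png

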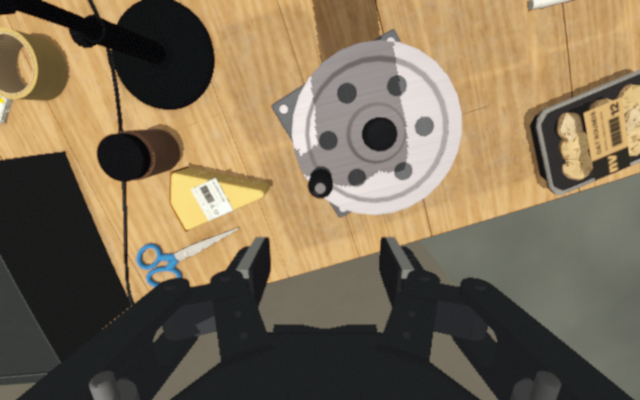

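Wrist view: knob at (320,182), angle about -1.22, so it drifted to roughly +0.3 as expected. The button is at (380,133), which is (0.558, 0.017). Next I shut the jaws, turn so they stay clear of the knob, and go above the button.

play_rows:
  plan:
    - [-1,-0.01,0.02,0,-0.14]
    - [-1,-0.02,0.04,0,-0.28]
    - [-1,-0.03,0.06,0,-0.42]
    - [-1,-0.0352,0.072,0,-0.56]
    - [-1,-0.0352,0.072,0,-0.7]
    - [-1,-0.0352,0.072,0,-0.84]
    - [-1,-0.0352,0.072,0,-0.98]
    - [-1,-0.0352,0.072,0,-1.12]
    - [-1,-0.0352,0.072,0,-1.2]
    - [-1,-0.0352,0.072,0,-1.2]
  force: 30

```text
clock: 18.7
tcp_pos: [0.5577, 0.0173, 0.2899]
orientation: [-0.047, 1.573, 0.046]
contact_force: [-0.9, 0.3, -0.1]
grip_width: 0.0001
```

```bash
python3 st.py; python3 - <<'E'
from h import *
o=r.get_obs(); p=r.grab_frame('wrist'); print(cv2.Rodrigues(np.array(o['orientation']))[0].round(3)); cv2.imwrite('pics/w5.png',p['pixels'])
print(np.round(o['joints'],3))
E
```

```text
18.7 tcp [0.5577 0.0173 0.2899] R 0.001 ang -3.075 F [-0.9  0.3 -0.1] Ftan(cw+) 0.33 Frad 0.91 w 0.0001
[[-0.003 -0.059  0.998]
 [-0.001  0.998  0.059]
 [-1.    -0.001 -0.003]]
[-0.638  0.264  0.607  1.808 -0.165  1.123  0.084]
```

View pics/w5.png

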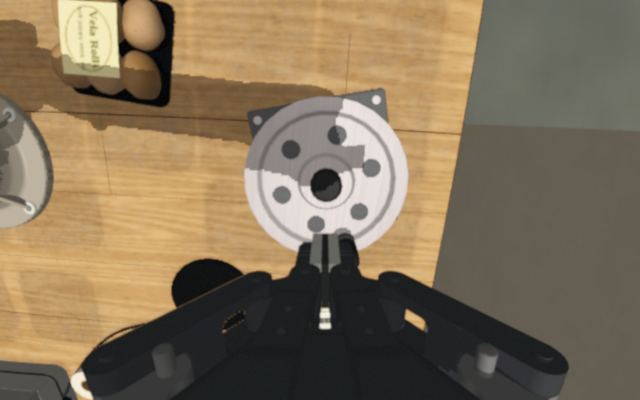

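play_rows:
  plan:
    - [-1,0.0005,0,-0.03,0]
    - [-1,0.0005,0,-0.06,0]
    - [-1,0.0005,0,-0.09,0]
    - [-1,0.0005,0,-0.115,0]
    - [-1,0.0005,0,-0.13,0]
    - [-1,0.0005,0,-0.139,0]
    - [-1,0.0005,0,-0.139,0]
    - [-1,0.0005,0,-0.139,0]

```text
clock: 19.55
tcp_pos: [0.5597, 0.0172, 0.1531]
orientation: [-0.047, 1.569, 0.047]
contact_force: [-1.0, 0.3, 0.1]
grip_width: -0.0001
```

```bash
python3 st.py;python3 - <<'E'
from h import *
p=r.grab_frame('side'); s=p['pixels'][100:260,220:440]; cv2.imwrite('pics/s6.png',cv2.resize(s,None,fx=3.5,fy=3.5))
E
```

```text
19.55 tcp [0.5597 0.0172 0.1531] R 0.001 ang -0.253 F [-1.   0.3  0.1] Ftan(cw+) -0.02 Frad -1.07 w -0.0001
```

View pics/s6.png

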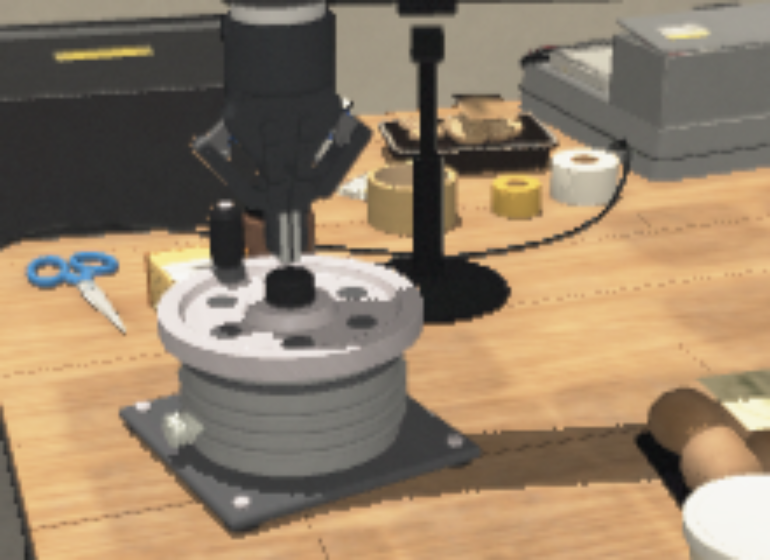

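Side view: the shut fingertips are just above the button at (290,270), and the knob at (226,235) is clear of the hand. I'll press in 1 to 2 mm steps.

play_rows:
  plan:
    - [-1,-0.001,0,-0.002,0]
    - [-1,-0.001,0,-0.004,0]
    - [-1,-0.001,0,-0.006,0]
    - [-1,-0.001,0,-0.008,0]
    - [-1,-0.001,0,-0.009,0]
    - [-1,-0.001,0,-0.01,0]
    - [-1,-0.001,0,-0.011,0]
    - [-1,-0.001,0,-0.012,0]

```text
clock: 20.4
tcp_pos: [0.558, 0.0173, 0.1404]
orientation: [-0.047, 1.57, 0.047]
contact_force: [-2.7, 0.4, 4.9]
grip_width: -0.0001
```

play_rows:
  plan:
    - [-1,0,0,-0.001,0]
    - [-1,0,0,-0.002,0]
    - [-1,0,0,-0.003,0]

```text
clock: 20.7
tcp_pos: [0.558, 0.0173, 0.1373]
orientation: [-0.047, 1.57, 0.047]
contact_force: [-2.6, 0.2, 4.8]
grip_width: -0.0001
```

Past the 4 mm stop with a steady 5 N drag, so the wheel is in the parking place. I'll keep pressing.

play_rows:
  plan:
    - [-1,0,0,-0.001,0]
    - [-1,0,0,-0.002,0]
    - [-1,0,0,-0.003,0]
    - [-1,0,0,-0.004,0]

```text
clock: 21.1
tcp_pos: [0.558, 0.0173, 0.1332]
orientation: [-0.047, 1.57, 0.047]
contact_force: [-1.2, 0.3, 5.2]
grip_width: 0.0001
```

play_rows:
  plan:
    - [-1,0,0,-0.0007,0]
    - [-1,0,0,-0.0014,0]

```text
clock: 21.3
tcp_pos: [0.558, 0.0173, 0.1318]
orientation: [-0.047, 1.57, 0.047]
contact_force: [-2.2, 0.3, 4.0]
grip_width: 0.0002
```

play_rows:
  plan:
    - [-1,0,0,-0.0005,0]
    - [-1,0,0,-0.001,0]

```text
clock: 21.5
tcp_pos: [0.5581, 0.0173, 0.1311]
orientation: [-0.047, 1.57, 0.047]
contact_force: [-4.4, -0.2, 9.5]
grip_width: 0.0001
```

play_rows:
  plan:
    - [-1,0,0,-0.0005,0]
    - [-1,0,0,-0.0005,0]

```text
clock: 21.7
tcp_pos: [0.5581, 0.0173, 0.131]
orientation: [-0.047, 1.57, 0.047]
contact_force: [-4.1, 0.4, 11.7]
grip_width: -0.0002
```

The tip has stopped and the force is rising, so the button is home. I'll lift off and verify.

play_rows:
  plan:
    - [-1,0,0,0.005,0]
    - [-1,0,0,0.02,0]
    - [-1,0,0,0.05,0]
    - [-1,0,0,0.09,0]
    - [-1,0,0,0.13,0]
    - [-1,0,0,0.16,0]
    - [-1,0,0,0.18,0]
    - [-1,0,0,0.18,0]
    - [-1,0,0,0.18,0]

```text
clock: 22.6
tcp_pos: [0.558, 0.0172, 0.3108]
orientation: [-0.047, 1.569, 0.047]
contact_force: [0.8, 1.0, -0.1]
grip_width: -0.0002
```

```bash
python3 st.py; python3 - <<'E'
from h import *
o=r.get_obs(); p=r.grab_frame('wrist'); cv2.imwrite('pics/w7.png',p['pixels'])
def cl(p,o=None):
    R,c=pose(p,o); v,u=np.mgrid[0:400,0:640]; uv=np.stack([u.ravel(),v.ravel()],1).astype(float)[:,None]
    n=cv2.undistortPoints(uv,K(p),np.array(p['D'],float))[:,0]; z=p['z_map'].ravel(); F=np.c_[n*z[:,None],z]@R.T+c; F[z==0]=np.nan; return F
F=cl(p,o); d=np.hypot(F[:,0]-.558,F[:,1]-.0173)
print('button z',np.nanmedian(F[d<.012][:,2]),'hub',np.nanmedian(F[(d>.021)&(d<.026)][:,2]))
p=r.grab_frame('side');F=cl(p).reshape(400,640,3); s=p['pixels'][100:260,220:440]; cv2.imwrite('pics/s7.png',cv2.resize(s,None,fx=3.5,fy=3.5))
for l in ['tub','wedge','cookies','marker']:
    for x in r.outline_of(p,l)[:1]: print(l,np.nanmedian(F[x['mask']],0).round(3))
G=F.reshape(-1,3); m=(G[:,2]>.145)&(G[:,2]<.17)&(np.hypot(G[:,0]-.585,G[:,1]+.058)<.03); Q=G[m]; print('knob',Q.min(0).round(3),Q.max(0).round(3))
E
```

```text
22.6 tcp [0.558  0.0172 0.3108] R 0.0007 ang -2.857 F [ 0.8  1.  -0.1] Ftan(cw+) 0.76 Frad -1.04 w -0.0002
button z 0.38038508492456014 hub 0.3958662959462544
tub [0.357 0.336 0.066]
wedge [ 0.599 -0.247  0.051]
cookies [0.686 0.352 0.036]
marker [0.47  0.353 0.014]
knob [ 0.573 -0.064  0.145] [ 0.598 -0.041  0.166]
```

View pics/s7.png

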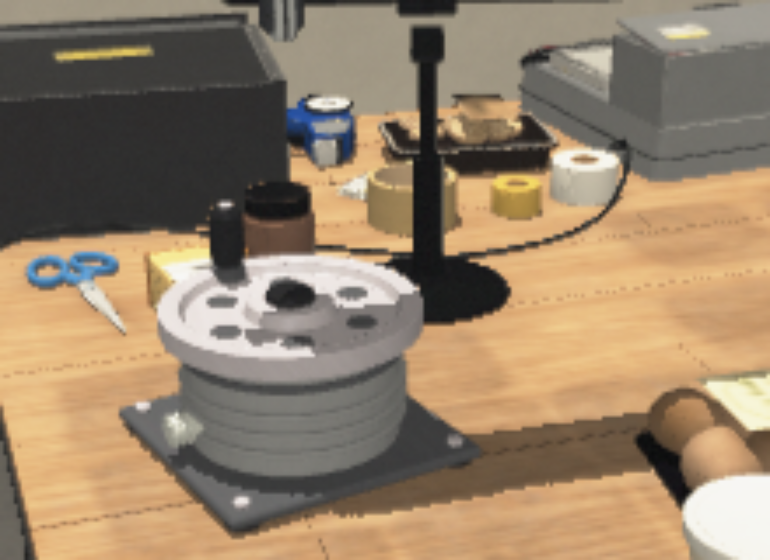

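```bash
python3 - <<'E'
from h import *
p=r.grab_frame('side')
for uv in [(302,182),(303,183),(304,184),(301,185),(303,181)]: print(uv,p['pixels'][uv[1],uv[0]],at_d(p,uv).round(4))
print(r.hand_in())
E
```

```text
(302, 182) [45 45 45] [0.5578 0.0142 0.1222]
(303, 183) [31 31 30] [0.5578 0.024  0.1233]
(304, 184) [33 32 33] [0.557  0.0305 0.1231]
(301, 185) [37 37 37] [0.5646 0.0302 0.1213]
(303, 181) [48 47 47] [0.5536 0.0081 0.122 ]
the job is handed in; nothing more can be done
None
```

The pump is parked and the job is handed in: the wheel sits just past the compression point with the park button fully down. No verdict was reported.

- **Turning:** I gripped the knob and turned the wheel clockwise about 3.2 rad. Resistance at the knob rose from about 2.5 N to 12.5 N, fell off, and turned into a forward push. I let go about 0.22 rad past the point. The wheel then drifted on to roughly 0.3 rad past and stayed there.
- **Button:** I pressed it with shut fingertips. It moved past the 4 mm stop at about 5 N of drag and stopped fully down at 11.7 N, well under the 35 N limit.
- **Last checks:**
    - The button top measures about 0.1225 m above the table, against 0.123 m expected when fully down.
    - The knob had not moved since the release, and the hand is about 18 cm clear of the button.
    - The tub, cookies and marker are within 3 mm of where they started, and the wedge reads 6 mm off.
    - The job took about 23 s.
- **One reading that disagreed:** the button height from the wrist camera was useless because the fingers were in view, so I used the side camera's depth instead.

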